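# Take the pressure cap off the plant sprayer tank

### The arm

A 6-joint arm with a two-finger parallel gripper is mounted at the origin on the work surface. World frame = base frame: x ahead of the robot, y to its left, z up, the work surface at z = 0. Lengths are in m, angles in rad, forces in N, time in s.
With the tool pointing down it reaches from about 0.3 to 0.775 m from the base axis. Payload 14.6 kg.
Tool frame: the origin (TCP) lies between the finger pads; the fingertips stand 22 mm ahead of it and the grasp point (between the pads) lies 3 mm ahead of it; z points along the fingers, x is the direction in which the jaws open and shut, and the axes are right-handed (so a half turn about z gives the same grasp; the last joint's range is limited). The gripper opens to 85 mm and grips with 20 to 120 N. Pads are 22 mm wide; open, the fingers measure 114 mm over their backs; the gripper's body (76 mm by 85 mm) begins 54 mm behind the grasp point. The pads swing forward as they close: fully open they stand 13 mm farther back than shut.
Start: joints at [-1.189, 0.3, 1.521, -0, 1.321, -0.067], TCP at [0.239, -0.496, 0.253] pointing down, gripper open.
Joint ranges: [-3.03, 3.03], [-0.79, 2.21], [0.23, 2.52], [-1.04, 4.18], [0, 3.07], [-2.55, 2.55]. Speed limits (rad/s): [2.22, 2.22, 2.57, 3.14, 3.14, 3.14].

### API

Orientations are given as a rotation vector (axis times angle).
In Python, from station import robot, vision gives the robot as it stands.
- The arm moves only by the tool jog_arm, never from a script. Its arguments are lists of equal length, an entry for each row: "grip": the opening, from 0 (shut) to 1 (fully open); "slide": the shift along the tool's x, y, z in units of 30 mm (1.0 is 30 mm), a list of three; "yaw": the turn about the tool's z in rad. A call has 1 to 5 rows; each row is the pose to reach, as a shift and turn from the pose commanded when the call began, along the tool's axes at that moment; what a row does not reach only later rows make up. A row lasts 1/12 s, in which the tool goes at most 41.7 mm and 7.16 degrees, less where a joint would pass 70% of its speed; a pose out of reach is approached as far as the arm can. A call with a gripper value outside its range is refused whole. The fingers move at their own pace and stop on an object; "squeeze" is the grip in N (left out, the last holds). Time passes only in rows, so rows that repeat a pose let the fingers close. It gives the time, the measured TCP pose, the force and the opening at its end, in the units of the state.
- robot.observe(): the state, without advancing time (a new reading comes with each control period).
- vision.read_camera(name): name is "scene" or "side" or "wrist"; returns the picture (420x560x3 uint8, blue, green, red); there is no depth.
- vision.camera_params(name): a dict with "vfov" (degrees; the focal length in pixels is half the picture's height over the tangent of half this angle, whatever the lens; pixels are square), "cx", "cy" (the principal point, pixels), "k1" (the pictures are not rectified: a ray, as slopes to the right and down, at radius r is drawn at 1 + k1 r^2 times it, then the intrinsics apply), "T" (4x4, takes a point from camera to world coordinates); the wrist camera has in their place "mount" (4x4, takes a point from camera to tool coordinates, whose origin is the TCP and whose axes are the tool frame's). Camera axes: x right, y down, z forward; pixel columns grow to the right and rows downward; lengths in m; the calibration is good to about 2 mm. A picture is of the moment at which its call begins: read the wrist's pose just before it. camera_params takes no time and is no camera call.
- robot.close_job(): hands the job in, once; it reports no verdict.
The state is a dict: "time_s": time; "joints": joint angles; "qvel": joint speeds; "joint_efforts": joint torques, N m; "ee_pos": TCP position; "tool_rot": TCP orientation; "contact_force": force on the tool from outside, world axes, zero at the start; "wrist_torque": the same for the moment, N m; "opening": finger opening in m.
Only numpy, scipy, OpenCV 4.12 (cv2) and the standard library are available. Lean on these libraries where they do the work, as an engineer would, in place of code of your own. Each camera call takes 0.05 s, during which the arm holds its last target. There are 200 camera calls.

### The job

The plant sprayer tank on the desk wants refilling: turn its black pressure cap anticlockwise until it meets the first stop, press it down there, turn it on past the stop until it meets the second stop and comes free, then lift it off. Feel for the stops and do not force the cap against them or ram it down. Set the cap down gently, upright on its stem, on the upper floor of the clear acrylic tier tray, let go, and leave the roll of tape, the cup and the pen box undisturbed.

Things in the scene. Friction and masses are not known exactly. Their poses are not given: they have to be found in the camera images.
- tank: Round white sprayer tank, 124 mm wide (foot 144 mm), fixed to the desk, 92 mm high to its shoulder, with a round grey neck on top, 80 mm wide and 30 mm high, into which the cap is locked. Origin: centre of the underside, on the neck's vertical axis, about which the cap turns; z up.
- cap_grip (a point): Centre of the ribbed grey rubber grip block of the black round pressure cap (about 120 g, 90 mm wide), half-way up the block, on the cap's axis, about 149 mm above the desk while locked. The block stands on the flat disc: 36 mm along x, 52 mm along y (flat faces to grip), 20 mm high (z up), its foot 10 mm below this point.
- cap_disc (a point): Centre of the disc's top. From its locked place the cap turns anticlockwise (from above) with friction of 0.05 to 0.2 N m for 0.08 to 0.65 rad, different every time and not visible, until its lugs meet the first stop. A rise in twist of 0.2 to 0.3 N m is enough to feel a stop, which is hard. It has about 1.5 mm sideways play.
- cap_foot (a point): Centre of the underside of the cap's grey stem, 48 mm wide, 38 mm below the grip's centre. A spring pushes it up: 9 N locked, 0.6 N more per mm down. It goes down over 2 mm only within about 0.06 rad of the first stop. There it clears the stop 3.5 to 9.5 mm down, different each time, and is on the hard bottom 2.5 mm below that: press till the bottom is felt.
- neck (a point): Centre of the neck's mouth, 122 mm above the desk. Kept at the bottom or up to 1.5 mm above it, the cap turns on to the second stop, 0.65 to 0.80 rad past the first. In the last 0.15 rad before that it can rise (12 mm over locked by its spring) and be lifted off; it is clear 20 mm over locked. Over 45 N between cap and tank (over 20 N past the spring, or a twist of 0.6 N m) damages them.
- tray: Clear acrylic stacking tray of two tiers, 200 x 200 mm, fixed, with four aluminium corner posts. Origin: centre of its underside; x and y along its sides, z up. Walls 4 mm thick. The upper floor is 70 mm above the desk and its walls rise 18 mm above that floor. A roll of tape lies in its corner at +x +y.
- tray_floor (a point): Centre of the upper floor of the tray, on its upper surface; axes as the tray.
- tape: Roll of tape lying flat on the upper floor of the tray, 48 mm wide, 18 mm high; origin at the centre of its underside. Leave alone.
- cup: White ceramic cup, 72 mm wide, 85 mm high; origin at the centre of its underside. Leave alone.
- penbox: Open wooden pen box, 170 x 55 x 45 mm, with pens; origin at the centre of its underside, x along it. Leave alone.

How it is judged:
On the way, in this order (a step that is already met when the one before it is completed fails the run):
1. the cap is pressed down at least 3.2 mm below its locked height, which only the first stop's place allows (z of cap_grip in the frame of tank below 0.1458 m and horizontal distance between cap_grip and tank below 0.006 m), for 0.1 s.
2. the cap is off the neck, at least 25 mm above its locked height (z of cap_grip in the frame of tank above 0.174 m), for 0.1 s.
At the end, for the whole second after the job is handed in: The cap stands upright (within 0.1 rad) on its stem on the upper floor of the tray, its centre within 80 mm of the middle along each side, its grip's centre 35 to 41 mm above that floor, let go and at rest (under 20 mm/s) (z of cap_grip in the frame of tray_floor between 0.035 and 0.041 m and x of cap_grip in the frame of tray_floor between -0.08 and 0.08 m and y of cap_grip in the frame of tray_floor between -0.08 and 0.08 m and angle between cap_grip's own z axis and vertical below 0.1 rad and linear speed of cap below 0.02 m/s); the robot touches nothing.
It fails at once if the cap and the tank are forced together with more than 45 N (all contacts added) (contact force between cap and tank above 45 N).
It fails at once if the cap is dropped or set down hard: over 40 N between cap and tray, or faster than 0.5 m/s within 20 mm of its resting height over the tray (contact force between cap and tray above 40 N or (z of cap_grip in the frame of tray_floor below 0.058 m and horizontal distance between cap_grip and tray_floor below 0.12 m and linear speed of cap above 0.5 m/s)).
It fails at once if the tape, the cup or the pen box is moved more than 20 mm (distance of any of tape, cup, penbox from where it was at the start of the episode above 0.02 m).
It also fails if it takes over 69 s, if anything falls off the work surface, if the arm or the gripper's body presses on something with over 40 N, if the wrist force passes 120 N, or if a joint passes its speed limit or range.

## Working session

There is one attempt and no reset: what is moved stays moved. The work goes in short steps, Python scripts to look and compute and a tool call to move; the robot and the scene stay as the last step left them, time stands still between calls to the robot, and variables do not carry over. Pictures are saved under pics/ and viewed, about 8 in all and at most 12, crops included, and the job is handed in when it is done.

Besides the shell and the picture viewer there is one more tool, called after "Request:" in YAML: its name, and indented under it one key for each argument. jog_arm: Moves the arm, as the interface text tells. Its arguments: {"type":"object","properties":{"grip":{"type":"array","items":{"type":"number"}},"slide":{"type":"array","items":{"type":"array","items":{"type":"number"}}},"yaw":{"type":"array","items":{"type":"number"}},"squeeze":{"type":"number"}},"required":["grip","slide","yaw"]}

```bash
mkdir -p pics; ls
cat > h.py <<'E'
import numpy as np, cv2
from station import robot, vision
from scipy.spatial.transform import Rotation as R
def cam(n):
    p=vision.camera_params(n); f=210/np.tan(np.radians(p['vfov'])/2)
    if 'T' in p: T=np.array(p['T'])
    else:
        s=robot.observe(); W=np.eye(4); W[:3,3]=s['ee_pos']; W[:3,:3]=R.from_rotvec(s['tool_rot']).as_matrix(); T=W@np.array(p['mount'])
    return p,f,T
def ray(c,u,v):
    p,f,T=c; d=np.array([(u-p['cx'])/f,(v-p['cy'])/f]); x=d.copy()
    for _ in range(20): x=d/(1+p['k1']*(x@x))
    return T[:3,3],T[:3,:3]@np.array([x[0],x[1],1])
def atz(c,u,v,z):
    o,d=ray(c,u,v); return o+d*(z-o[2])/d[2]
def proj(c,P):
    p,f,T=c; q=T[:3,:3].T@(np.asarray(P)-T[:3,3]); x=q[:2]/q[2]; x=x*(1+p['k1']*(x@x)); return f*x+[p['cx'],p['cy']]
E
python3 - <<'E'
from h import *
print(robot.observe())
for n in ['scene','side','wrist']:
    cv2.imwrite(f'pics/{n}0.png',vision.read_camera(n)); p,f,T=cam(n); print(n,f,p['k1'],T.round(3).tolist())
a=cv2.imread('pics/scene0.png');b=cv2.imread('pics/side0.png')
E
```

```text
pics
{'time_s': 0.0, 'joints': array([-1.18860839e+00,  3.00478953e-01,  1.52162382e+00,  1.15404012e-05,
        1.32072705e+00, -6.66309869e-02]), 'qvel': array([-0.00037269,  0.00040684,  0.00063071,  0.00081475,  0.0020355 ,
       -0.00046094]), 'joint_efforts': array([ 1.88283215e-03, -5.43501127e+01, -3.61791694e+01, -6.84822635e-05,
        3.96135074e-03, -6.66150936e-05]), 'ee_pos': array([ 0.23854448, -0.4953224 ,  0.25269892]), 'tool_rot': array([-2.65945370e+00,  1.67101377e+00,  1.56231368e-03]), 'contact_force': array([-0.35769002, -0.65189896,  0.11881255]), 'wrist_torque': array([-0.02570407, -0.03330877, -0.02423592]), 'opening': 0.08558023326436186}
scene 477.77096393468867 -0.04871288756227413 [[0.134, 0.56, -0.817, 1.214], [0.991, -0.082, 0.106, -0.056], [-0.007, -0.824, -0.566, 0.587], [0.0, 0.0, 0.0, 1.0]]
side 493.25006514749634 0.007355327059135959 [[-0.979, -0.091, 0.182, 0.34], [-0.203, 0.487, -0.85, 0.857], [-0.011, -0.869, -0.495, 0.604], [0.0, 0.0, 0.0, 1.0]]
wrist 334.8897263983559 0.01178586519561461 [[0.434, -0.851, -0.295, 0.315], [-0.901, -0.411, -0.141, -0.458], [-0.001, 0.327, -0.945, 0.373], [0.0, 0.0, 0.0, 1.0]]
```

View pics/scene0.png

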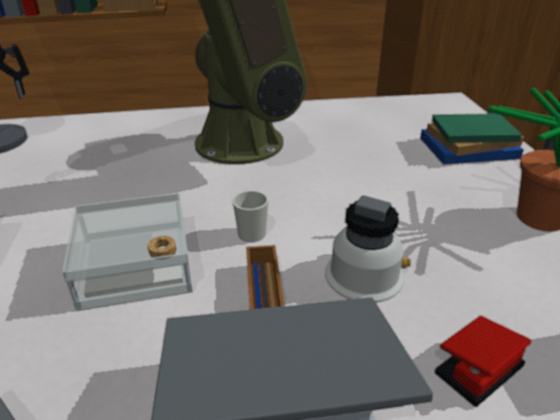

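View pics/side0.png

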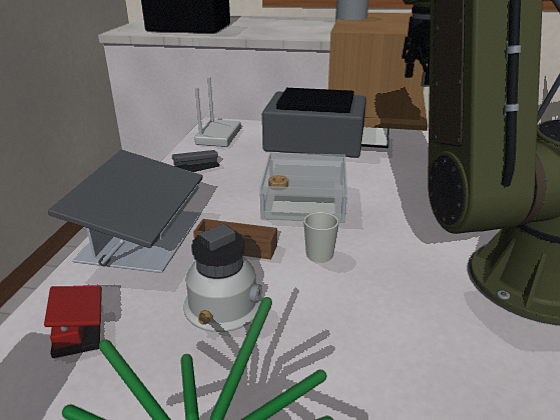

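Scene: tank at (368,255) with cap block (373,208), tray at (130,250) with tape at (162,246), cup (251,216) and pen box (265,280) between. Side: tank (222,285), block (217,238), tray (305,187). Enlarging both, plus a rough estimate.

Run:
```python
from h import *
a=cv2.imread('pics/scene0.png');b=cv2.imread('pics/side0.png')
z=lambda im,u,v,w,h,k:cv2.resize(im[v:v+h,u:u+w],None,fx=k,fy=k,interpolation=cv2.INTER_CUBIC)
L=np.hstack([z(a,320,185,100,120,4),z(b,175,215,100,120,4)])
cv2.imwrite('pics/crop1.png',L)
M=np.hstack([z(a,60,185,140,125,2.8),z(b,250,145,140,125,2.8)])
cv2.imwrite('pics/crop2.png',M)
s,d=cam('scene'),cam('side')
print(atz(s,373,208,.159),atz(d,216.5,237.5,.159))
```

```text
[0.59986732 0.18314892 0.159     ] [0.57618965 0.20514898 0.159     ]
```

View pics/crop1.png

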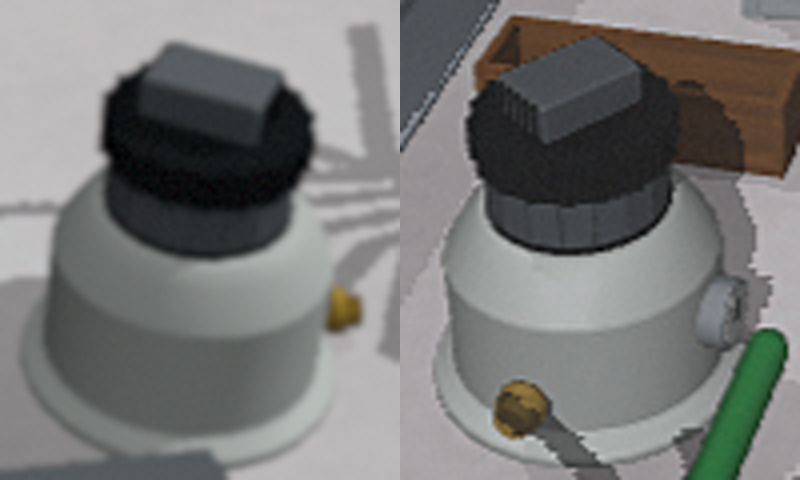

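View pics/crop2.png

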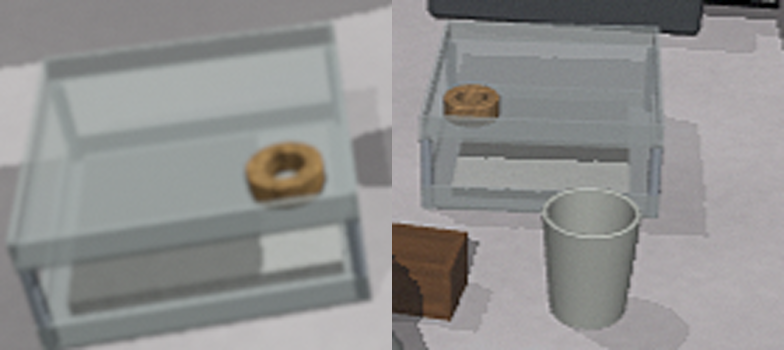

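```bash
cat > m.py <<'E'
from h import *
s,d=cam('scene'),cam('side')
def g(c,pts,k,o,z): return np.array([atz(c,p[0]/k+o[0],p[1]/k+o[1],z) for p in pts])
A=g(s,[(140,78),(175,42),(284,74),(265,106)],4,(320,185),.159)
B=g(d,[(97,70),(197,37),(241,73),(140,108)],4,(175,215),.159)
T=g(s,[(47,65),(333,27),(357,213),(12,250)],2.8,(60,185),.088)
U=g(d,[(56,30),(268,32),(272,120),(30,118)],2.8,(250,145),.088)
for n,q in zip('ABTU',(A,B,T,U)):
    e=np.roll(q,-1,0)-q
    print(n,q[:,:2].round(3).tolist(),q.mean(0).round(4),np.linalg.norm(e,axis=1).round(3),np.degrees(np.arctan2(e[:,1],e[:,0])).round(1))
# triangulated block centre
o1,d1=ray(s,374,203.75);o2,d2=ray(d,217.2,233)
M=np.array([d1,-d2]).T;t=np.linalg.lstsq(M,o2-o1,rcond=None)[0];print(o1+t[0]*d1,o2+t[1]*d2)
print('tank L/R foot', )
for c,L in((s,(22,332)),(d,(35,346))): pass
print('tape',g(s,[(285,160)],2.8,(60,185),.088),g(d,[(80,95)],2.8,(250,145),.088))
print('cup rim',atz(s,250.5,200.5,.085),g(d,[(199,215)],2.8,(250,145),.085))
print('penbox',atz(s,262,248,.045))
E
python3 m.py
```

```text
A [[0.586, 0.157], [0.561, 0.179], [0.591, 0.216], [0.613, 0.201]] [0.5877 0.1884 0.159 ] [0.033 0.048 0.026 0.052] [ 138.2   50.9  -35.5 -121.6]
B [[0.609, 0.196], [0.576, 0.162], [0.549, 0.187], [0.583, 0.22]] [0.5792 0.1912 0.159 ] [0.048 0.036 0.047 0.036] [-135.4  137.3   44.9  -42.1]
T [[0.417, -0.334], [0.397, -0.141], [0.605, -0.121], [0.61, -0.315]] [ 0.5072 -0.228   0.088 ] [0.194 0.209 0.194 0.194] [  96.     5.5  -88.3 -174.3]
U [[0.594, -0.299], [0.4, -0.329], [0.383, -0.153], [0.578, -0.12]] [ 0.4888 -0.2254  0.088 ] [0.196 0.178 0.197 0.18 ] [-171.1   95.5    9.4  -84.8]
[0.58234362 0.19074213 0.15513998] [0.58024424 0.18871106 0.15705027]
tank L/R foot
tape [[ 0.54770993 -0.1656691   0.088     ]] [[ 0.54560414 -0.16948066  0.088     ]]
cup rim [ 0.43402242 -0.00280114  0.085     ] [[0.4242529  0.00130431 0.085     ]]
penbox [0.53408286 0.00755662 0.045     ]
```

```bash
cat >> h.py <<'E'
def go(P,ang=None):
    s=robot.observe(); M=R.from_rotvec(s['tool_rot']).as_matrix(); d=M.T@(np.array(P)-s['ee_pos'])
    a=np.arctan2(M[1,0],M[0,0]); y=0 if ang is None else -(np.radians(ang)-a)
    print('t',round(s['time_s'],2),'pos',s['ee_pos'].round(4),'ang',np.degrees(a).round(2),'slide',(d/.03).round(3),'yaw',round(y,4),'dist',np.linalg.norm(d).round(3),'op',round(s['opening'],4),'F',s['contact_force'].round(1),'Tz',s['wrist_torque'].round(3))
E
python3 -c "
from h import *
go((.581,.19,.26),-43.5)"
```

```text
t 0.15 pos [ 0.2386 -0.4954  0.2529] ang -64.28 slide [-15.631 -20.197  -0.223] yaw -0.3627 dist 0.766 op 0.0854 F [0.3 0.2 0.3] Tz [-0.    -0.043  0.026]
```

Request:
jog_arm:
  grip: [1,1,1,1,1]
  slide:
    - [-0.8,-1.03,-0.05]
    - [-1.6,-2.06,-0.1]
    - [-2.4,-3.09,-0.15]
    - [-3.2,-4.12,-0.2]
    - [-4.0,-5.15,-0.22]
  yaw: [0,0,0,0,0]

```text
time_s: 0.57
ee_pos: [0.3261, -0.3186, 0.2599]
tool_rot: [-2.66, 1.672, -0.0]
contact_force: [1.0, -0.6, -0.5]
opening: 0.0853
```

Request:
jog_arm:
  grip: [1,1,1,1,1]
  slide:
    - [-0.8,-1.03,0]
    - [-1.6,-2.06,0]
    - [-2.4,-3.09,0]
    - [-3.2,-4.12,0]
    - [-4.0,-5.15,0]
  yaw: [0,0,0,0,0]

```text
time_s: 0.98
ee_pos: [0.4132, -0.1433, 0.26]
tool_rot: [-2.66, 1.672, -0.0]
contact_force: [-0.3, -0.5, 0.1]
opening: 0.0855
```

Request:
jog_arm:
  grip: [1,1,1,1,1]
  slide:
    - [-0.8,-1.03,0]
    - [-1.6,-2.06,0]
    - [-2.4,-3.09,0]
    - [-3.2,-4.12,0]
    - [-4.0,-5.15,0]
  yaw: [0,0,0,0,0]

```text
time_s: 1.4
ee_pos: [0.5004, 0.032, 0.2598]
tool_rot: [2.66, -1.671, -0.0]
contact_force: [0.6, -1.1, -0.4]
opening: 0.0851
```

Request:
jog_arm:
  grip: [1,1,1,1,1]
  slide:
    - [-0.8,-1.03,0]
    - [-1.6,-2.06,0]
    - [-2.4,-3.09,0]
    - [-3.0,-4.0,0]
    - [-3.6,-4.7,0]
  yaw: [-0.09,-0.18,-0.27,-0.36,-0.363]

```text
time_s: 1.82
ee_pos: [0.5809, 0.1906, 0.2593]
tool_rot: [2.922, -1.154, -0.001]
contact_force: [0.5, -0.9, -0.5]
opening: 0.0857
```

Request:
jog_arm:
  grip: [1]
  slide:
    - [0,0,0]
  yaw: [0]

```text
time_s: 1.9
ee_pos: [0.5809, 0.1923, 0.2587]
tool_rot: [2.92, -1.158, -0.002]
contact_force: [-1.2, -0.8, -0.1]
opening: 0.0852
```

Run:
```python
from h import *
go((.581,.19,.26),-43.5)
c=cam('wrist'); im=vision.read_camera('wrist'); cv2.imwrite('pics/w1.png',im); np.save('w1T.npy',c[2])
```

```text
t 1.9 pos [0.5809 0.1923 0.2587] ang -43.27 slide [ 0.056  0.054 -0.043] yaw 0.0041 dist 0.003 op 0.0852 F [-1.2 -0.8 -0.1] Tz [-0.002  0.021 -0.02 ]
```

View pics/w1.png

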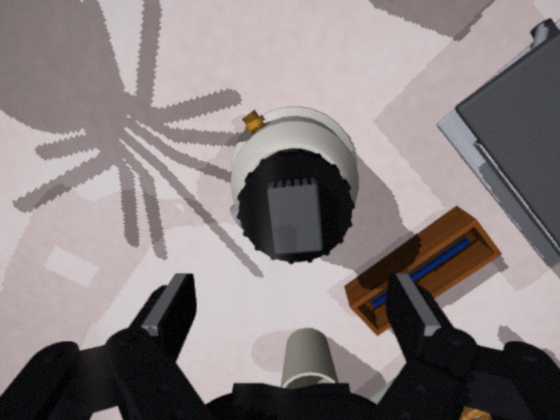

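Wrist view: cap disc centred (297,205), block top corners about (269,187), (319,184), (322,247), (273,252), well aligned with the jaws.

Run:
```python
from h import *
c=cam('wrist'); c=(c[0],c[1],np.load('w1T.npy'))
q=np.array([atz(c,u,v,.159) for u,v in [(269,187),(319,184),(322,247),(273,252)]])
e=np.roll(q,-1,0)-q
print(q.round(4).tolist(),q.mean(0),np.linalg.norm(e,axis=1).round(4),np.degrees(np.arctan2(e[:,1],e[:,0])).round(1))
im=cv2.imread('pics/w1.png'); g=cv2.cvtColor(im,cv2.COLOR_BGR2GRAY)
cv2.imwrite('pics/w1c.png',cv2.resize(im[130:280,220:380],None,fx=4,fy=4,interpolation=cv2.INTER_CUBIC))
# disc outline: black blob ellipse -> centre at z .139
m=((g<38)*255).astype('uint8'); n,l,st,ce=cv2.connectedComponentsWithStats(m)
for i in range(1,n):
    if st[i,4]>800: print(st[i],ce[i])
go((*q.mean(0)[:2],.26),-43.5)
```

```text
[[0.5856, 0.2193, 0.159], [0.6118, 0.1975, 0.159], [0.582, 0.1608, 0.159], [0.5533, 0.1822, 0.159]] [0.58318942 0.1899519  0.159     ] [0.034  0.0473 0.0358 0.0492] [ -39.7 -129.   143.3   48.9]
[ 238  149  116  114 6016] [297.40890957 197.57613032]
[    0   228   560   192 37863] [294.15376489 368.98829992]
t 1.95 pos [0.5803 0.1904 0.2587] ang -43.34 slide [ 0.079 -0.056 -0.042] yaw 0.0027 dist 0.003 op 0.0853 F [ 0.6 -0.8 -0.2] Tz [-0.035  0.006 -0.003]
```

View pics/w1c.png

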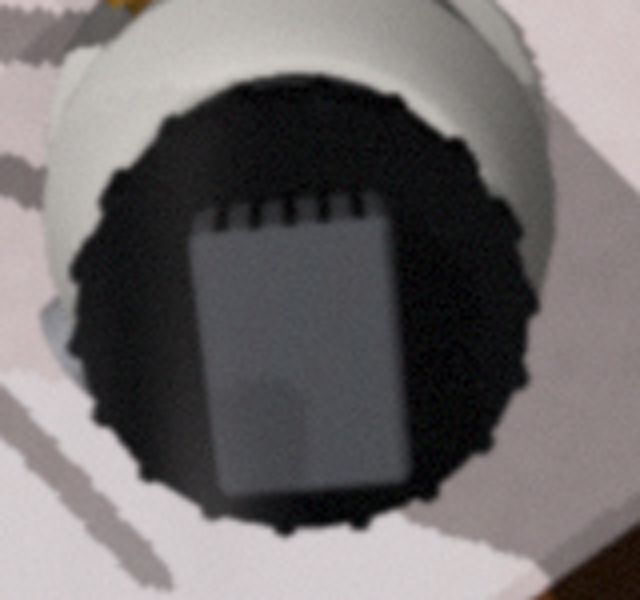

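Run:
```python
from h import *
c=cam('wrist'); c=(c[0],c[1],np.load('w1T.npy'))
q=np.array([atz(c,u,v,.159) for u,v in [(267.8,188.5),(316.5,184),(322.5,248),(275.3,253.8)]])
e=np.roll(q,-1,0)-q
print(q.mean(0),np.linalg.norm(e,axis=1).round(4),np.degrees(np.arctan2(e[:,1],e[:,0])).round(1))
print('disc',atz(c,296.3,205.8,.136), 'L/R',atz(c,238,208,.136),atz(c,354.5,207,.136))
go((.582,.190,.149+.003),-41)
```

```text
[0.58253074 0.18943228 0.159     ] [0.0333 0.0483 0.0346 0.0497] [ -37.7 -126.6  144.6   51.8]
disc [0.58478606 0.19062708 0.136     ] L/R [0.55092507 0.21998115 0.136     ] [0.61664908 0.15936211 0.136     ]
t 1.95 pos [0.5803 0.1904 0.2587] ang -43.34 slide [ 0.052 -0.034  3.558] yaw -0.0409 dist 0.107 op 0.0853 F [ 0.6 -0.8 -0.2] Tz [-0.035  0.006 -0.003]
```

Request:
jog_arm:
  grip: [1,1,1,1,1]
  slide:
    - [0.06,-0.045,0.8]
    - [0.06,-0.045,1.7]
    - [0.06,-0.045,2.5]
    - [0.06,-0.045,3.0]
    - [0.06,-0.045,3.19]
  yaw: [-0.085,-0.085,-0.085,-0.085,-0.085]

```text
time_s: 2.37
ee_pos: [0.5813, 0.187, 0.1616]
tool_rot: [2.962, -1.04, -0.005]
contact_force: [-0.9, -0.7, -0.3]
opening: 0.0857
```

Request:
jog_arm:
  grip: [0.5,0.5]
  slide:
    - [0,0,0]
    - [0,0,0]
  yaw: [0,0]
  squeeze: 20

```text
time_s: 2.53
ee_pos: [0.5827, 0.1878, 0.1652]
tool_rot: [-2.964, 1.04, -0.001]
contact_force: [-1.0, 0.7, 0.5]
opening: 0.0639
```

Run:
```python
from h import *
go((.5825,.190,.163),-38.5)
```

```text
t 2.53 pos [0.5827 0.1878 0.1652] ang -38.65 slide [-0.052 -0.054  0.073] yaw -0.0026 dist 0.003 op 0.0639 F [-1.   0.7  0.5] Tz [ 0.008 -0.015  0.014]
```

Request:
jog_arm:
  grip: [0.5,0.5,0.5]
  slide:
    - [-0.04,-0.04,0.04]
    - [-0.04,-0.04,0.04]
    - [-0.04,-0.04,0.04]
  yaw: [0,0,0]

```text
time_s: 2.78
ee_pos: [0.5824, 0.19, 0.1638]
tool_rot: [-2.964, 1.038, -0.002]
contact_force: [-0.3, 0.4, -0.5]
opening: 0.0426
```

Run:
```python
from h import *
go((.5825,.190,.163),-38.5)
im=vision.read_camera('wrist')
cv2.imwrite('pics/w2.png',cv2.resize(im[130:420,130:430],None,fx=2,fy=2))
```

```text
t 2.78 pos [0.5824 0.19   0.1638] ang -38.61 slide [ 0.001 -0.002  0.027] yaw -0.002 dist 0.001 op 0.0426 F [-0.3  0.4 -0.5] Tz [ 0.03  -0.005  0.006]
```

View pics/w2.png

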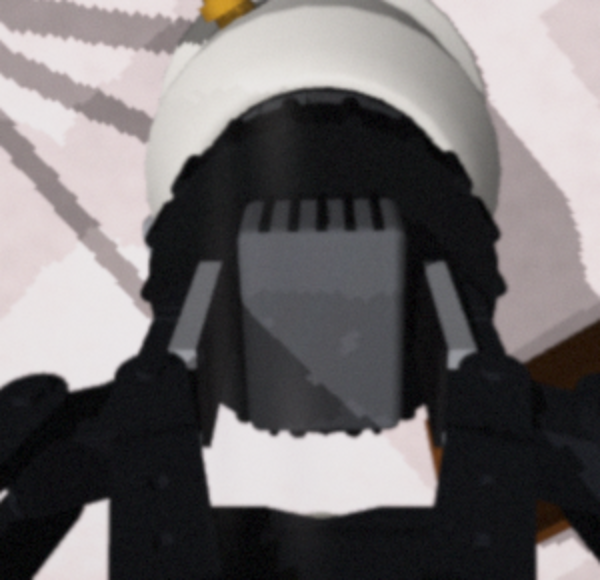

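Block (240–405) is centred between the pads (218, 428) and aligned. Close gently.

Request:
jog_arm:
  grip: [0,0,0,0]
  slide:
    - [0,0,0]
    - [0,0,0]
    - [0,0,0]
    - [0,0,0]
  yaw: [0,0,0,0]
  squeeze: 25

```text
time_s: 3.17
ee_pos: [0.5825, 0.1899, 0.1637]
tool_rot: [-2.964, 1.039, -0.001]
contact_force: [-1.0, -1.4, 4.9]
opening: 0.0359
```

Run:
```python
from h import *
go((.5825,.190,.163),-38.5)
```

```text
t 3.17 pos [0.5825 0.1899 0.1637] ang -38.62 slide [-0.002 -0.004  0.024] yaw -0.002 dist 0.001 op 0.0359 F [-1.  -1.4  4.9] Tz [-0.101  0.261  0.041]
```

Request:
jog_arm:
  grip: [0,0,0,0,0]
  slide:
    - [0,0,0]
    - [0,0,-0.02]
    - [0,0,-0.02]
    - [0,0,-0.02]
    - [0,0,-0.02]
  yaw: [0,0,-0.02,-0.04,-0.04]
  squeeze: 45

```text
time_s: 3.58
ee_pos: [0.5824, 0.1899, 0.1639]
tool_rot: [-2.986, 0.976, -0.001]
contact_force: [-0.0, 0.5, 5.1]
opening: 0.0346
```

Run:
```python
from h import *
go((.5825,.190,.163),-38.62)
```

```text
t 3.58 pos [0.5824 0.1899 0.1639] ang -36.21 slide [ 0.001 -0.006  0.029] yaw 0.0421 dist 0.001 op 0.0346 F [-0.   0.5  5.1] Tz [ 0.01  -0.025  0.022]
```

Request:
jog_arm:
  grip: [0,0,0]
  slide:
    - [0,0,0]
    - [0,0,0]
    - [0,0,0]
  yaw: [-0.015,-0.03,-0.03]

```text
time_s: 3.83
ee_pos: [0.5823, 0.1899, 0.1639]
tool_rot: [-3.0, 0.932, -0.001]
contact_force: [-0.0, -0.1, 5.9]
opening: 0.0351
```

Run:
```python
from h import *
go((.5825,.190,.163),-38.62)
```

```text
t 3.83 pos [0.5823 0.1899 0.1639] ang -34.51 slide [ 0.002 -0.006  0.028] yaw 0.0718 dist 0.001 op 0.0351 F [-0.  -0.1  5.9] Tz [0.045 0.051 0.006]
```

Request:
jog_arm:
  grip: [0,0,0]
  slide:
    - [0,0,0]
    - [0,0,0]
    - [0,0,0]
  yaw: [-0.015,-0.03,-0.045]

```text
time_s: 4.08
ee_pos: [0.5823, 0.1899, 0.1639]
tool_rot: [-3.02, 0.864, -0.001]
contact_force: [-0.1, 0.4, 6.2]
opening: 0.035
```

Run:
```python
from h import *
go((.5825,.190,.163),-38.62)
im=vision.read_camera('wrist')
cv2.imwrite('pics/w3.png',cv2.resize(im[130:420,130:430],None,fx=2,fy=2))
go((.5825,.190,.163),-38.62)
```

```text
t 4.08 pos [0.5823 0.1899 0.1639] ang -31.95 slide [ 0.004 -0.005  0.029] yaw 0.1165 dist 0.001 op 0.035 F [-0.1  0.4  6.2] Tz [ 0.05   0.114 -0.062]
t 4.13 pos [0.5823 0.1899 0.1638] ang -31.87 slide [ 0.004 -0.006  0.028] yaw 0.1177 dist 0.001 op 0.0346 F [-0.3 -0.2  5.5] Tz [ 0.016  0.132 -0.027]
```

View pics/w3.png

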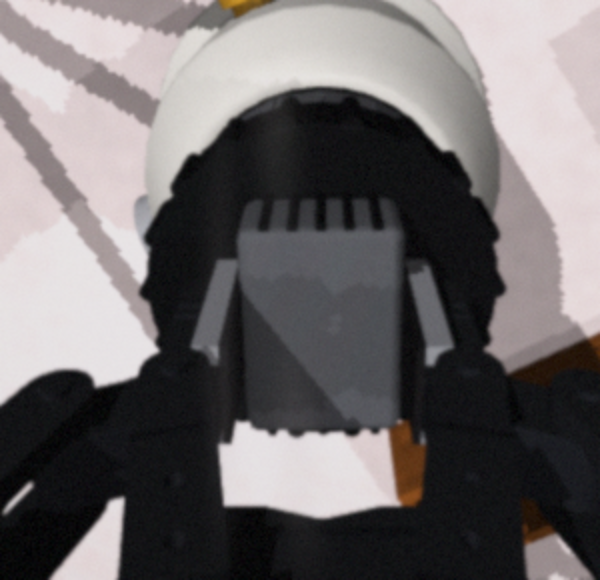

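The block turns with the jaws, and moving friction is about 0.05 N m. I'll lower the squeeze as a slip limiter and continue in steps.

Request:
jog_arm:
  grip: [0,0,0,0]
  slide:
    - [0,0,0]
    - [0,0,0]
    - [0,0,0]
    - [0,0,0]
  yaw: [-0.01,-0.02,-0.03,-0.04]
  squeeze: 25

```text
time_s: 4.47
ee_pos: [0.5823, 0.1899, 0.1639]
tool_rot: [-3.037, 0.804, -0.001]
contact_force: [0.0, -0.5, 5.8]
opening: 0.035
```

Run:
```python
from h import *
go((.5825,.190,.163),-38.62)
```

```text
t 4.47 pos [0.5823 0.1899 0.1639] ang -29.66 slide [ 0.004 -0.005  0.029] yaw 0.1563 dist 0.001 op 0.035 F [ 0.  -0.5  5.8] Tz [ 0.136  0.147 -0.096]
```

Request:
jog_arm:
  grip: [0,0,0,0]
  slide:
    - [0,0,0]
    - [0,0,0]
    - [0,0,0]
    - [0,0,0]
  yaw: [-0.01,-0.02,-0.03,-0.04]

```text
time_s: 4.8
ee_pos: [0.5823, 0.1899, 0.1638]
tool_rot: [-3.052, 0.743, -0.0]
contact_force: [-1.5, 0.7, 5.7]
opening: 0.035
```

Run:
```python
from h import *
go((.5825,.190,.163),-38.62)
```

```text
t 4.8 pos [0.5823 0.1899 0.1638] ang -27.37 slide [ 0.005 -0.005  0.028] yaw 0.1963 dist 0.001 op 0.035 F [-1.5  0.7  5.7] Tz [ 0.027  0.111 -0.081]
```

Request:
jog_arm:
  grip: [0,0,0,0]
  slide:
    - [0,0,0]
    - [0,0,0]
    - [0,0,0]
    - [0,0,0]
  yaw: [-0.01,-0.02,-0.03,-0.04]

```text
time_s: 5.13
ee_pos: [0.5823, 0.1899, 0.1638]
tool_rot: [-3.066, 0.682, -0.0]
contact_force: [-1.1, -0.8, 6.5]
opening: 0.035
```

Run:
```python
from h import *
go((.5825,.190,.163),-38.62)
```

```text
t 5.13 pos [0.5823 0.1899 0.1638] ang -25.08 slide [ 0.005 -0.005  0.028] yaw 0.2363 dist 0.001 op 0.035 F [-1.1 -0.8  6.5] Tz [ 0.066  0.088 -0.169]
```

Request:
jog_arm:
  grip: [0,0]
  slide:
    - [0,0,0]
    - [0,0,0]
  yaw: [-0.01,-0.02]

```text
time_s: 5.3
ee_pos: [0.5823, 0.1899, 0.1639]
tool_rot: [-3.073, 0.651, -0.0]
contact_force: [-0.5, 0.7, 5.9]
opening: 0.0348
```

Run:
```python
from h import *
go((.5825,.190,.163),-38.62)
```

```text
t 5.3 pos [0.5823 0.1899 0.1639] ang -23.93 slide [ 0.004 -0.005  0.029] yaw 0.2563 dist 0.001 op 0.0348 F [-0.5  0.7  5.9] Tz [ 0.027  0.13  -0.104]
```

Request:
jog_arm:
  grip: [0,0,0]
  slide:
    - [0,0,0]
    - [0,0,0]
    - [0,0,0]
  yaw: [-0.01,-0.02,-0.03]

```text
time_s: 5.55
ee_pos: [0.5823, 0.1899, 0.1639]
tool_rot: [-3.082, 0.605, -0.0]
contact_force: [-0.4, 1.2, 5.4]
opening: 0.0349
```

Run:
```python
from h import *
go((.5825,.190,.163),-38.62)
```

```text
t 5.55 pos [0.5823 0.1899 0.1639] ang -22.22 slide [ 0.005 -0.005  0.028] yaw 0.2863 dist 0.001 op 0.0349 F [-0.4  1.2  5.4] Tz [ 0.071  0.123 -0.094]
```

Friction is steady at about 0.1 N m; continuing.

Request:
jog_arm:
  grip: [0,0,0,0]
  slide:
    - [0,0,0]
    - [0,0,0]
    - [0,0,0]
    - [0,0,0]
  yaw: [-0.01,-0.02,-0.03,-0.04]

```text
time_s: 5.88
ee_pos: [0.5823, 0.1899, 0.1639]
tool_rot: [-3.094, 0.543, -0.0]
contact_force: [-0.9, 0.3, 5.8]
opening: 0.0348
```

Run:
```python
from h import *
go((.5825,.190,.163),-38.62)
```

```text
t 5.88 pos [0.5823 0.1899 0.1639] ang -19.93 slide [ 0.005 -0.004  0.028] yaw 0.3263 dist 0.001 op 0.0348 F [-0.9  0.3  5.8] Tz [ 0.078  0.178 -0.118]
```

Request:
jog_arm:
  grip: [0,0,0,0]
  slide:
    - [0,0,0]
    - [0,0,0]
    - [0,0,0]
    - [0,0,0]
  yaw: [-0.01,-0.02,-0.03,-0.04]

```text
time_s: 6.22
ee_pos: [0.5823, 0.1899, 0.1638]
tool_rot: [-3.104, 0.482, -0.0]
contact_force: [-0.7, 0.5, 5.2]
opening: 0.0351
```

Run:
```python
from h import *
go((.5825,.190,.163),-38.62)
```

```text
t 6.22 pos [0.5823 0.1899 0.1638] ang -17.63 slide [ 0.006 -0.005  0.027] yaw 0.3663 dist 0.001 op 0.0351 F [-0.7  0.5  5.2] Tz [ 0.11   0.181 -0.078]
```

Request:
jog_arm:
  grip: [0,0,0,0]
  slide:
    - [0,0,0]
    - [0,0,0]
    - [0,0,0]
    - [0,0,0]
  yaw: [-0.01,-0.02,-0.03,-0.04]

```text
time_s: 6.55
ee_pos: [0.5823, 0.1899, 0.1638]
tool_rot: [-3.113, 0.419, -0.0]
contact_force: [-0.5, -0.0, 5.7]
opening: 0.035
```

Run:
```python
from h import *
go((.5825,.190,.163),-38.62)
```

```text
t 6.55 pos [0.5823 0.1899 0.1638] ang -15.34 slide [ 0.006 -0.005  0.028] yaw 0.4063 dist 0.001 op 0.035 F [-0.5 -0.   5.7] Tz [ 0.058  0.149 -0.109]
```

Request:
jog_arm:
  grip: [0,0,0,0]
  slide:
    - [0,0,0]
    - [0,0,0]
    - [0,0,0]
    - [0,0,0]
  yaw: [-0.01,-0.02,-0.03,-0.04]

```text
time_s: 6.88
ee_pos: [0.5822, 0.1899, 0.1638]
tool_rot: [-3.121, 0.357, -0.0]
contact_force: [-1.2, -0.3, 5.2]
opening: 0.035
```

Run:
```python
from h import *
go((.5825,.190,.163),-38.62)
```

```text
t 6.88 pos [0.5822 0.1899 0.1638] ang -13.05 slide [ 0.008 -0.004  0.027] yaw 0.4463 dist 0.001 op 0.035 F [-1.2 -0.3  5.2] Tz [-0.067  0.273 -0.178]
```

Request:
jog_arm:
  grip: [0,0]
  slide:
    - [0,0,0]
    - [0,0,0]
  yaw: [-0.01,-0.02]

```text
time_s: 7.05
ee_pos: [0.5821, 0.1899, 0.1638]
tool_rot: [-3.124, 0.326, 0.001]
contact_force: [-2.7, 0.5, 6.5]
opening: 0.0349
```

Run:
```python
from h import *
go((.5825,.190,.163),-38.62)
```

```text
t 7.05 pos [0.5821 0.1899 0.1638] ang -11.93 slide [ 0.012 -0.006  0.027] yaw 0.4658 dist 0.001 op 0.0349 F [-2.7  0.5  6.5] Tz [ 0.035  0.466 -0.598]
```

First stop felt at about -13° (0.45 rad turned). Back off slightly, grip firmer, and start pressing.

Request:
jog_arm:
  grip: [0,0,0,0]
  slide:
    - [0,0,0]
    - [0,0,0]
    - [0,0,0.05]
    - [0,0,0.1]
  yaw: [0.02,0.02,0.02,0.02]
  squeeze: 70

```text
time_s: 7.38
ee_pos: [0.5822, 0.19, 0.1611]
tool_rot: [-3.121, 0.359, -0.0]
contact_force: [-3.5, 0.6, 9.0]
opening: 0.0344
```

Run:
```python
from h import *
go((.5825,.190,.163),-38.62)
```

```text
t 7.38 pos [0.5822 0.19   0.1611] ang -13.12 slide [ 0.01  -0.004 -0.063] yaw 0.445 dist 0.002 op 0.0344 F [-3.5  0.6  9. ] Tz [-0.105  0.713 -0.079]
```

Request:
jog_arm:
  grip: [0,0,0]
  slide:
    - [0,0,0.03]
    - [0,0,0.06]
    - [0,0,0.09]
  yaw: [0,0,0]

```text
time_s: 7.63
ee_pos: [0.5822, 0.19, 0.1585]
tool_rot: [-3.121, 0.359, -0.0]
contact_force: [-3.6, -1.3, 10.8]
opening: 0.0346
```

Run:
```python
from h import *
go((.5825,.190,.163),-38.62)
```

```text
t 7.63 pos [0.5822 0.19   0.1585] ang -13.12 slide [ 0.011 -0.004 -0.15 ] yaw 0.445 dist 0.005 op 0.0346 F [-3.6 -1.3 10.8] Tz [-0.083  0.856 -0.024]
```

Request:
jog_arm:
  grip: [0,0,0]
  slide:
    - [0,0,0.02]
    - [0,0,0.04]
    - [0,0,0.06]
  yaw: [0,0,0]

```text
time_s: 7.88
ee_pos: [0.5822, 0.19, 0.1568]
tool_rot: [-3.121, 0.359, -0.0]
contact_force: [-5.2, -0.4, 12.1]
opening: 0.0341
```

Run:
```python
from h import *
go((.5825,.190,.163),-38.62)
```

```text
t 7.88 pos [0.5822 0.19   0.1568] ang -13.12 slide [ 0.01  -0.004 -0.205] yaw 0.445 dist 0.006 op 0.0341 F [-5.2 -0.4 12.1] Tz [-0.082  0.942 -0.042]
```

Request:
jog_arm:
  grip: [0,0,0,0]
  slide:
    - [-0.02,0,0]
    - [-0.02,0,0.02]
    - [-0.02,0,0.04]
    - [-0.02,0,0.06]
  yaw: [0,0,0,0]

```text
time_s: 8.22
ee_pos: [0.5822, 0.19, 0.1565]
tool_rot: [-3.12, 0.359, -0.003]
contact_force: [-8.1, -2.6, 26.3]
opening: 0.0343
```

Run:
```python
from h import *
go((.5825,.190,.163),-38.62)
```

```text
t 8.22 pos [0.5822 0.19   0.1565] ang -13.13 slide [ 0.012 -0.002 -0.217] yaw 0.4449 dist 0.007 op 0.0343 F [-8.1 -2.6 26.3] Tz [-0.477  1.72   0.025]
```

Bottom felt at 7.3 mm down (26 N). Ease up to just above the bottom.

Request:
jog_arm:
  grip: [0,0,0]
  slide:
    - [0,0,-0.06]
    - [0,0,-0.06]
    - [0,0,-0.06]
  yaw: [0,0,0]

```text
time_s: 8.47
ee_pos: [0.5821, 0.19, 0.1573]
tool_rot: [-3.121, 0.359, -0.003]
contact_force: [-1.4, -1.5, 11.6]
opening: 0.0347
```

Run:
```python
from h import *
go((.5825,.190,.163),-38.62)
```

```text
t 8.47 pos [0.5821 0.19   0.1573] ang -13.13 slide [ 0.014 -0.004 -0.191] yaw 0.4449 dist 0.006 op 0.0347 F [-1.4 -1.5 11.6] Tz [-0.142  0.332 -0.063]
```

Request:
jog_arm:
  grip: [0,0,0,0]
  slide:
    - [0,0,0.01]
    - [0,0,0.01]
    - [0,0,0.01]
    - [0,0,0.01]
  yaw: [-0.01,-0.02,-0.03,-0.04]

```text
time_s: 8.8
ee_pos: [0.5821, 0.1901, 0.1569]
tool_rot: [-3.127, 0.296, -0.003]
contact_force: [-1.0, -0.6, 11.9]
opening: 0.0343
```

Run:
```python
from h import *
go((.5825,.190,.163),-38.62)
```

```text
t 8.8 pos [0.5821 0.1901 0.1569] ang -10.81 slide [ 0.013 -0.    -0.202] yaw 0.4853 dist 0.006 op 0.0343 F [-1.  -0.6 11.9] Tz [-0.06   0.264 -0.068]
```

Request:
jog_arm:
  grip: [0,0,0,0,0]
  slide:
    - [0,0,0]
    - [0,0,0]
    - [0,0,0]
    - [0,0,0]
    - [0,0,0]
  yaw: [-0.03,-0.07,-0.11,-0.15,-0.19]

```text
time_s: 9.22
ee_pos: [0.5822, 0.1902, 0.157]
tool_rot: [-3.141, -0.004, -0.003]
contact_force: [-0.8, 0.1, 12.2]
opening: 0.0346
```

Run:
```python
from h import *
go((.5825,.190,.163),-38.62)
```

```text
t 9.22 pos [0.5822 0.1902 0.157 ] ang 0.16 slide [ 0.011  0.006 -0.2  ] yaw 0.6769 dist 0.006 op 0.0346 F [-0.8  0.1 12.2] Tz [ 0.06   0.172 -0.113]
```

Good; ~24° is the earliest second stop. Turn on to about 19°.

Request:
jog_arm:
  grip: [0,0,0,0,0]
  slide:
    - [0,0,0]
    - [0,0,0]
    - [0,0,0]
    - [0,0,0]
    - [0,0,0]
  yaw: [-0.04,-0.09,-0.14,-0.19,-0.24]

```text
time_s: 9.63
ee_pos: [0.5822, 0.1902, 0.157]
tool_rot: [-3.118, -0.381, -0.003]
contact_force: [-0.6, 0.7, 11.6]
opening: 0.0347
```

Request:
jog_arm:
  grip: [0,0,0,0]
  slide:
    - [0,0,0]
    - [0,0,0]
    - [0,0,0]
    - [0,0,0]
  yaw: [-0.03,-0.06,-0.09,-0.1]

```text
time_s: 9.97
ee_pos: [0.5821, 0.1901, 0.157]
tool_rot: [-3.095, -0.535, -0.003]
contact_force: [-1.0, -0.0, 11.9]
opening: 0.0346
```

Run:
```python
from h import *
go((.5825,.190,.163),-38.62)
```

```text
t 9.97 pos [0.5821 0.1901 0.157 ] ang 19.63 slide [ 0.011  0.008 -0.201] yaw 1.0166 dist 0.006 op 0.0346 F [-1.  -0.  11.9] Tz [-0.002  0.297 -0.132]
```

Request:
jog_arm:
  grip: [0,0,0,0,0]
  slide:
    - [0,0,0]
    - [0,0,0]
    - [0,0,0]
    - [0,0,0]
    - [0,0,0]
  yaw: [-0.015,-0.03,-0.045,-0.06,-0.07]

```text
time_s: 10.38
ee_pos: [0.582, 0.1901, 0.1569]
tool_rot: [-3.075, -0.642, -0.003]
contact_force: [-3.2, -0.1, 11.5]
opening: 0.0342
```

Run:
```python
from h import *
go((.5825,.190,.163),-38.62)
```

```text
t 10.38 pos [0.582  0.1901 0.1569] ang 23.58 slide [ 0.014  0.009 -0.205] yaw 1.0856 dist 0.006 op 0.0342 F [-3.2 -0.1 11.5] Tz [-0.124  0.376 -0.117]
```

Request:
jog_arm:
  grip: [0,0]
  slide:
    - [0,0,0]
    - [0,0,0]
  yaw: [-0.007,-0.015]

```text
time_s: 10.55
ee_pos: [0.582, 0.19, 0.1569]
tool_rot: [-3.071, -0.664, -0.002]
contact_force: [-2.8, -1.3, 12.4]
opening: 0.0343
```

Run:
```python
from h import *
go((.5825,.190,.163),-38.62)
```

```text
t 10.55 pos [0.582  0.19   0.1569] ang 24.41 slide [ 0.015  0.008 -0.204] yaw 1.1001 dist 0.006 op 0.0343 F [-2.8 -1.3 12.4] Tz [-0.158  0.476 -0.082]
```

Request:
jog_arm:
  grip: [0,0]
  slide:
    - [0,0,0]
    - [0,0,0]
  yaw: [-0.01,-0.02]

```text
time_s: 10.72
ee_pos: [0.582, 0.19, 0.1569]
tool_rot: [3.064, 0.695, 0.002]
contact_force: [-3.1, -0.5, 11.9]
opening: 0.0344
```

Run:
```python
from h import *
go((.5825,.190,.163),-38.62)
```

```text
t 10.72 pos [0.582  0.19   0.1569] ang 25.57 slide [ 0.015  0.008 -0.205] yaw 1.1203 dist 0.006 op 0.0344 F [-3.1 -0.5 11.9] Tz [-0.133  0.483 -0.152]
```

Request:
jog_arm:
  grip: [0,0]
  slide:
    - [0,0,0]
    - [0,0,0]
  yaw: [-0.01,-0.02]

```text
time_s: 10.88
ee_pos: [0.5819, 0.19, 0.1568]
tool_rot: [3.057, 0.726, 0.002]
contact_force: [-2.8, -1.6, 12.1]
opening: 0.0348
```

Run:
```python
from h import *
go((.5825,.190,.163),-38.62)
```

```text
t 10.88 pos [0.5819 0.19   0.1568] ang 26.71 slide [ 0.017  0.009 -0.206] yaw 1.1403 dist 0.006 op 0.0348 F [-2.8 -1.6 12.1] Tz [-0.218  0.507 -0.183]
```

Request:
jog_arm:
  grip: [0,0]
  slide:
    - [0,0,0]
    - [0,0,0]
  yaw: [-0.006,-0.012]

```text
time_s: 11.05
ee_pos: [0.5819, 0.19, 0.1568]
tool_rot: [3.052, 0.744, 0.002]
contact_force: [-2.7, -1.4, 12.4]
opening: 0.0348
```

Run:
```python
from h import *
go((.5825,.190,.163),-38.62)
```

```text
t 11.05 pos [0.5819 0.19   0.1568] ang 27.38 slide [ 0.017  0.009 -0.205] yaw 1.152 dist 0.006 op 0.0348 F [-2.7 -1.4 12.4] Tz [-0.252  0.669 -0.245]
```

Request:
jog_arm:
  grip: [0,0]
  slide:
    - [0,0,0]
    - [0,0,0]
  yaw: [-0.006,-0.012]

```text
time_s: 11.22
ee_pos: [0.5819, 0.19, 0.1568]
tool_rot: [-3.048, -0.762, -0.002]
contact_force: [-3.5, -0.5, 12.3]
opening: 0.0346
```

Run:
```python
from h import *
go((.5825,.190,.163),-38.62)
```

```text
t 11.22 pos [0.5819 0.19   0.1568] ang 28.06 slide [ 0.019  0.01  -0.206] yaw 1.1637 dist 0.006 op 0.0346 F [-3.5 -0.5 12.3] Tz [-0.275  0.698 -0.453]
```

Second stop felt at about 27.4° (rise of 0.33 N m). Back off 0.04 rad and lift slowly.

Request:
jog_arm:
  grip: [0,0,0,0,0]
  slide:
    - [0,0,0]
    - [0,0,0]
    - [0,0,-0.08]
    - [0,0,-0.16]
    - [0,0,-0.25]
  yaw: [0.02,0.04,0.04,0.04,0.04]

```text
time_s: 11.63
ee_pos: [0.5819, 0.19, 0.164]
tool_rot: [3.062, 0.701, 0.002]
contact_force: [0.3, -0.5, 6.4]
opening: 0.0342
```

Run:
```python
from h import *
go((.5825,.190,.163),-38.62)
```

```text
t 11.63 pos [0.5819 0.19   0.164 ] ang 25.78 slide [0.017 0.009 0.033] yaw 1.1239 dist 0.001 op 0.0342 F [ 0.3 -0.5  6.4] Tz [0.004 0.05  0.015]
```

Request:
jog_arm:
  grip: [0,0,0,0,0]
  slide:
    - [0,0,-0.06]
    - [0,0,-0.12]
    - [0,0,-0.18]
    - [0,0,-0.24]
    - [0,0,-0.3]
  yaw: [0,0,0,0,0]

```text
time_s: 12.05
ee_pos: [0.5818, 0.19, 0.1724]
tool_rot: [3.062, 0.701, 0.001]
contact_force: [2.0, 0.4, 1.9]
opening: 0.0344
```

Run:
```python
from h import *
go((.5825,.190,.163),-38.62)
```

```text
t 12.05 pos [0.5818 0.19   0.1724] ang 25.78 slide [0.02  0.01  0.314] yaw 1.124 dist 0.009 op 0.0344 F [2.  0.4 1.9] Tz [ 0.08  -0.347 -0.028]
```

Request:
jog_arm:
  grip: [0,0,0,0,0]
  slide:
    - [0,0,-0.1]
    - [0,0,-0.2]
    - [0,0,-0.3]
    - [0,0,-0.45]
    - [0,0,-0.6]
  yaw: [0,0,0,0,0]

```text
time_s: 12.47
ee_pos: [0.5814, 0.1899, 0.1903]
tool_rot: [-3.062, -0.701, 0.002]
contact_force: [0.6, -0.0, -1.5]
opening: 0.0339
```

Request:
jog_arm:
  grip: [0,0,0,0,0]
  slide:
    - [0,0,-0.3]
    - [0,0,-0.7]
    - [0,0,-1.2]
    - [0,0,-1.7]
    - [0,0,-2.0]
  yaw: [0,0,0,0,0]

```text
time_s: 12.88
ee_pos: [0.582, 0.1901, 0.2531]
tool_rot: [-3.062, -0.701, -0.004]
contact_force: [-0.0, -0.0, -1.0]
opening: 0.0343
```

Run:
```python
from h import *
cv2.imwrite('pics/s4.png',vision.read_camera('scene'))
go((.5825,.190,.163),-38.62)
# refined tray centre: average of both views, target towards -x -y of centre
yaw=np.radians(6.5); c=np.array([.498,-.2267]); off=np.array([[np.cos(yaw),-np.sin(yaw)],[np.sin(yaw),np.cos(yaw)]])@[-.02,-.02]
print(c+off); go((*(c+off),.255))
```

```text
t 12.93 pos [0.5823 0.1902 0.2543] ang 25.78 slide [-0.011  0.005  3.044] yaw 1.1241 dist 0.091 op 0.0342 F [0.2 0.1 0.6] Tz [ 0.004  0.033 -0.017]
[ 0.48039263 -0.2488355 ]
t 12.93 pos [0.5823 0.1902 0.2543] ang 25.78 slide [-9.425 11.699 -0.056] yaw 0 dist 0.451 op 0.0342 F [0.2 0.1 0.6] Tz [ 0.004  0.033 -0.017]
```

View pics/s4.png

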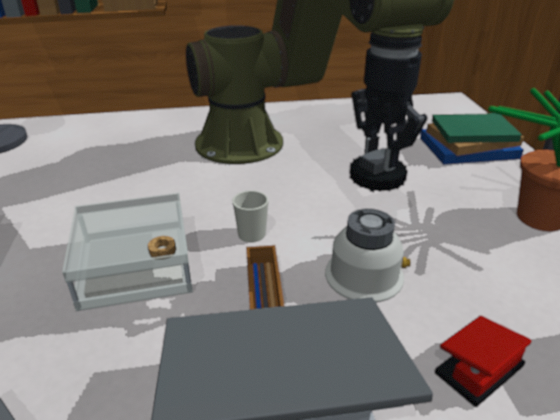

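Cap is in the jaws clear of the neck (378,172); tray, tape, cup and box are unchanged. Move over the tray, to a spot 20 mm from the middle, away from the tape.

Request:
jog_arm:
  grip: [0,0,0,0,0]
  slide:
    - [-0.3,0.4,0]
    - [-0.9,1.1,0]
    - [-1.6,2.0,0]
    - [-2.3,2.9,0]
    - [-3.0,3.8,0]
  yaw: [0,0,0,0,0]

```text
time_s: 13.35
ee_pos: [0.5491, 0.0463, 0.2495]
tool_rot: [-3.062, -0.701, 0.002]
contact_force: [1.4, -0.3, -1.8]
opening: 0.0342
```

Request:
jog_arm:
  grip: [0,0,0,0,0]
  slide:
    - [-0.75,0.9,0]
    - [-1.5,1.8,0]
    - [-2.25,2.75,0]
    - [-3.0,3.7,0]
    - [-3.7,4.6,0]
  yaw: [0,0,0,0,0]

```text
time_s: 13.77
ee_pos: [0.5089, -0.1265, 0.2498]
tool_rot: [-3.062, -0.7, 0.001]
contact_force: [0.4, 0.1, -1.9]
opening: 0.0344
```

Request:
jog_arm:
  grip: [0,0,0,0,0]
  slide:
    - [-0.7,0.8,0]
    - [-1.4,1.7,0]
    - [-2.0,2.5,0]
    - [-2.5,3.0,0]
    - [-2.7,3.3,0]
  yaw: [0,0,0,0,0]

```text
time_s: 14.18
ee_pos: [0.4788, -0.2512, 0.2496]
tool_rot: [-3.063, -0.697, 0.002]
contact_force: [0.2, 0.2, -1.6]
opening: 0.0342
```

Request:
jog_arm:
  grip: [0,0]
  slide:
    - [0,0,0]
    - [0,0,0]
  yaw: [0,0]

```text
time_s: 14.35
ee_pos: [0.4802, -0.2486, 0.2499]
tool_rot: [-3.062, -0.7, 0.001]
contact_force: [-0.5, 0.3, -1.1]
opening: 0.0344
```

Run:
```python
from h import *
go((.4804,-.2488,.14))
a=vision.read_camera('scene');b=vision.read_camera('side')
z=lambda im,u,v,w,h,k:cv2.resize(im[v:v+h,u:u+w],None,fx=k,fy=k,interpolation=cv2.INTER_CUBIC)
cv2.imwrite('pics/m5.png',np.hstack([z(a,40,110,170,210,2.3),z(b,240,70,140,173,2.8)[:483]]))
```

```text
t 14.35 pos [ 0.4802 -0.2486  0.2499] ang 25.74 slide [0.004 0.012 3.663] yaw 0 dist 0.11 op 0.0344 F [-0.5  0.3 -1.1] Tz [0.019 0.007 0.022]
```

View pics/m5.png

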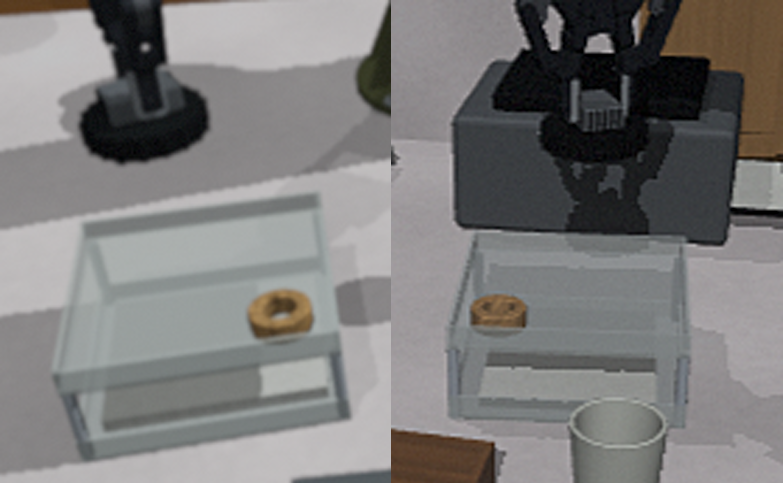

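Cap is hanging above the tray in both views; nothing else has moved. Nudging slightly toward the middle and lowering to about 13 mm above the floor.

Request:
jog_arm:
  grip: [0,0,0,0,0]
  slide:
    - [0.3,-0.18,0.5]
    - [0.3,-0.18,1.3]
    - [0.3,-0.18,2.2]
    - [0.3,-0.18,3.0]
    - [0.3,-0.18,3.5]
  yaw: [0,0,0,0,0]

```text
time_s: 14.87
ee_pos: [0.4858, -0.2382, 0.1429]
tool_rot: [-3.06, -0.703, 0.003]
contact_force: [-0.2, 0.2, -0.4]
opening: 0.0345
```

Request:
jog_arm:
  grip: [0,0,0]
  slide:
    - [0,0,0.15]
    - [0,0,0.3]
    - [0,0,0.3]
  yaw: [0,0,0]

```text
time_s: 15.12
ee_pos: [0.4865, -0.2395, 0.1364]
tool_rot: [3.062, 0.702, 0.0]
contact_force: [-0.0, -0.9, -1.2]
opening: 0.0343
```

Run:
```python
from h import *
go((.486,-.24,.123))
a=vision.read_camera('scene');b=vision.read_camera('side')
z=lambda im,u,v,w,h,k:cv2.resize(im[v:v+h,u:u+w],None,fx=k,fy=k,interpolation=cv2.INTER_CUBIC)
cv2.imwrite('pics/m6.png',np.hstack([z(a,40,160,160,150,2.5),z(b,240,110,140,131,2.8)[:375].copy()[:366]]) if 0 else np.hstack([z(a,50,170,140,140,2.8),z(b,240,90,140,140,2.8)]))
```

```text
t 15.12 pos [ 0.4865 -0.2395  0.1364] ang 25.83 slide [-0.022  0.01   0.447] yaw 0 dist 0.013 op 0.0343 F [-0.  -0.9 -1.2] Tz [-0.03  -0.019 -0.032]
```

View pics/m6.png

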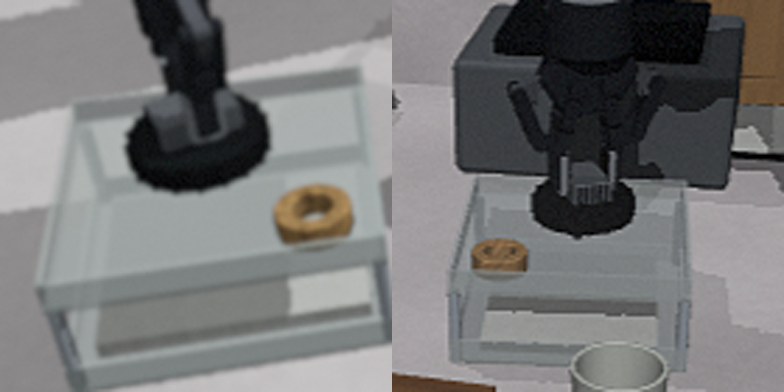

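The disc sits inside the tray rim with clearance to the walls and tape in both views. Lower slowly to contact.

Request:
jog_arm:
  grip: [0,0,0,0,0]
  slide:
    - [0,0,0.07]
    - [0,0,0.15]
    - [0,0,0.23]
    - [0,0,0.3]
    - [0,0,0.36]
  yaw: [0,0,0,0,0]

```text
time_s: 15.63
ee_pos: [0.4861, -0.24, 0.1252]
tool_rot: [-3.062, -0.701, 0.0]
contact_force: [-0.1, 0.1, -0.8]
opening: 0.0343
```

Request:
jog_arm:
  grip: [0,0,0]
  slide:
    - [0,0,0.02]
    - [0,0,0.04]
    - [0,0,0.05]
  yaw: [0,0,0]

```text
time_s: 15.88
ee_pos: [0.4862, -0.24, 0.1239]
tool_rot: [-3.062, -0.701, 0.0]
contact_force: [0.2, -0.3, -1.1]
opening: 0.0343
```

Request:
jog_arm:
  grip: [0,0,0]
  slide:
    - [0,0,0.02]
    - [0,0,0.03]
    - [0,0,0.03]
  yaw: [0,0,0]

```text
time_s: 16.13
ee_pos: [0.4862, -0.24, 0.1231]
tool_rot: [-3.062, -0.701, 0.0]
contact_force: [-0.1, 0.2, -1.1]
opening: 0.0347
```

Request:
jog_arm:
  grip: [0,0,0]
  slide:
    - [0,0,0.02]
    - [0,0,0.02]
    - [0,0,0.02]
  yaw: [0,0,0]

```text
time_s: 16.38
ee_pos: [0.4862, -0.24, 0.1229]
tool_rot: [3.062, 0.701, 0.0]
contact_force: [-3.2, 2.1, 5.8]
opening: 0.0346
```

Contact (5.8 N) at exactly the predicted height, 0.123. Release and rise.

Request:
jog_arm:
  grip: [0,0.46,0.5,0.6,0.7]
  slide:
    - [0,0,0]
    - [0,0,0]
    - [0,0,0]
    - [0,0,0]
    - [0,0,0]
  yaw: [0,0,0,0,0]
  squeeze: 20

```text
time_s: 16.8
ee_pos: [0.4862, -0.24, 0.1224]
tool_rot: [-3.062, -0.701, 0.0]
contact_force: [-0.3, -0.5, 0.5]
opening: 0.06
```

Request:
jog_arm:
  grip: [0.75,0.75,0.75,0.75,0.75]
  slide:
    - [0,0,0]
    - [0,0,0]
    - [0,0,-0.2]
    - [0,0,-0.5]
    - [0,0,-1.0]
  yaw: [0,0,0,0,0]

```text
time_s: 17.22
ee_pos: [0.4858, -0.2398, 0.1526]
tool_rot: [-3.061, -0.701, 0.002]
contact_force: [-0.5, 0.5, -0.1]
opening: 0.064
```

Request:
jog_arm:
  grip: [0.75,0.75,0.75,0.75,0.75]
  slide:
    - [0,0,-1]
    - [0,0,-2]
    - [0,0,-3]
    - [0,0,-3.8]
    - [0,0,-4]
  yaw: [0,0,0,0,0]

```text
time_s: 17.63
ee_pos: [0.4869, -0.2404, 0.2779]
tool_rot: [3.058, 0.7, 0.008]
contact_force: [-0.0, -0.5, -0.2]
opening: 0.0638
```

Run:
```python
from h import *
go((.486,-.24,.123))
a=vision.read_camera('scene');b=vision.read_camera('side')
z=lambda im,u,v,w,h,k:cv2.resize(im[v:v+h,u:u+w],None,fx=k,fy=k,interpolation=cv2.INTER_CUBIC)
cv2.imwrite('pics/m7.png',np.hstack([z(a,50,160,250,150,1.6),z(b,150,100,230,138,1.6)[:240].copy()]) if 0 else np.hstack([z(a,50,170,240,140,1.6),z(b,180,120,240,140,1.6)]))
```

```text
t 17.63 pos [ 0.4869 -0.2404  0.2779] ang 25.78 slide [-0.042 -0.054  5.162] yaw 0 dist 0.155 op 0.0638 F [-0.  -0.5 -0.2] Tz [-0.006 -0.034  0.046]
```

View pics/m7.png

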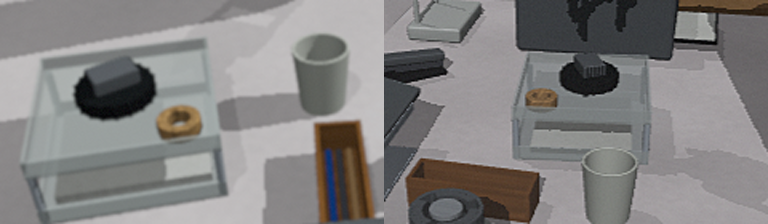

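The cap stands upright in the tray, clear of the walls and tape in both views; the gripper is clear, and the tape, cup and pen box have not moved. Handing in.

```bash
python3 -c "
from h import *
print(robot.close_job())"
```

```text
the job is handed in; nothing more can be done
None
```

I took the cap off the tank and set it upright on the tray's upper floor. The job was handed in at about 17.7 s; no verdict was reported.

- **Unlocking:** I felt the first stop after about 0.45 rad. I pressed the cap 7.3 mm down to the bottom, where the reading was 26 N. I then turned it on about 0.70 rad to the second stop, backed off slightly and lifted it clear.
- **Placing:** The foot touched the tray floor at the predicted height with about 6 N. I then let go and raised the gripper.
- **Last checks:** In both camera views the cap is upright, inside the walls and clear of the tape. The tape, cup and pen box look unmoved, and the force on the tool is about zero. I estimate the cap is 15–25 mm off the tray's middle on each side.
- **Didn't go to plan:**
  - The twist reading at the first stop reached 0.60 N m, at the stated damage limit, before I backed off; of that, the rise over friction was about 0.5 N m.
  - At the bottom there was also about 8 N of sideways force for a moment.
  - The two cameras put the tray's centre about 18 mm apart, because one edge was hard to read, so I aimed well inside the limits.

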